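Close the refilled grease pump and prime it

ROBOT

A 6-joint arm with a two-finger parallel gripper is mounted at the origin on the work surface. World frame = base frame: x ahead of the robot, y to its left, z up, the work surface at z = 0. Lengths are in mm, angles in rad, forces in N, time in s.
With the tool pointing down it reaches from about 300 to 825 mm from the base axis. Payload 5.4 kg.
Tool frame: the origin (TCP) lies midway between the tips of the shut fingers; the grasp point (between the pads) lies 19 mm behind it (r.grip_point_offset is the distance from the TCP to the grasp point, in mm); z points along the fingers, x is the direction in which the jaws open and shut, and the axes are right-handed (so a half turn about z gives the same grasp; the last joint's range is limited). The gripper opens to 92 mm and grips with 3 to 60 N. Pads are 20 mm wide; open, the fingers measure 128 mm over their backs; the gripper's body (75 mm by 189 mm) begins 69 mm behind the grasp point.
Start: joints at [-1.409, 0.158, 1.597, -0, 1.386, -0.21], TCP at [208.869, -535.705, 214.601] pointing down, gripper open.
Joint ranges: [-2.91, 2.91], [-0.94, 2.29], [0.18, 2.7], [-1.29, 4.43], [0.17, 2.64], [-3, 3]. Speed limits (rad/s): [2.57, 2.57, 3.14, 3.14, 3.14, 3.14].

INTERFACE

Orientations are given as a rotation vector (axis times angle).
In Python, from rig import r gives the robot as it stands.
- The arm moves only by the tool servo_tool, never from a script. Its argument "motion" is a list of rows, each an object of numbers: "tx", "ty", "tz": the shift along the tool's x, y, z in cm; "wx", "wy", "wz": the turn, a rotation vector about the tool's x, y, z in rad; "hand": the opening, from 0 (shut) to 1 (fully open). A call has 1 to 20 rows; each row shifts and turns the pose as measured when the row begins, along the tool's axes as they then stand; what a row does not reach is not made up. A row lasts 1/8 s, in which the tool goes at most 62.5 mm and 10.7 degrees, less where a joint would pass 70% of its speed; a pose out of reach is approached as far as the arm can. A call with a gripper value outside its range is refused whole. The fingers move at their own pace and stop on an object; "squeeze" is the grip in N (left out, the last holds). Time passes only in rows, so rows that do not move let the fingers close. It gives the time, the measured TCP pose, the force and the opening at its end, in the units of the state.
- r.get_state(): the state, without advancing time (a new reading comes with each control period).
- r.get_image(name): name is "side" or "top" or "wrist"; returns a dict with "frame" (480x640x3 uint8, red, green, blue), "fx", "fy", "cx", "cy" (pixels), "k1" (the pictures are not rectified: a ray, as slopes to the right and down, at radius r is drawn at 1 + k1 r^2 times it, then the intrinsics apply), "position" and "attitude" of the camera in the world; the wrist camera has in their place "hand_eye" (4x4, takes a point from camera to tool coordinates, whose origin is the TCP and whose axes are the tool frame's). Camera axes: x right, y up, looking along -z (the intrinsics and any distortion apply to the point x, -y, -z); pixel columns grow to the right and rows downward; lengths in mm; the calibration is good to about 2 mm. A picture is of the moment at which its call begins: read the wrist's pose just before it. There is no depth.
- r.finish_job(): hands the job in, once; it reports no verdict.
The state is a dict: "time_s": time; "q": joint angles; "qvel": joint speeds; "joint_efforts": joint torques, N m; "ee_pos": TCP position; "eef_rot": TCP orientation; "ft_force": force on the tool from outside, world axes, zero at the start; "torque": the same for the moment, N m; "width": finger opening in mm.
Only numpy, scipy, OpenCV 4.12 (cv2) and the standard library are available. Lean on these libraries where they do the work, as an engineer would, in place of code of your own. Each camera call takes 0.05 s, during which the arm holds its last target.

TASK

The grease pump has just been refilled and its lid set on: press all three snap catches around the lid home, then prime the line with exactly four full strokes of the hand lever, down to the stop and right back up each time. Do not touch the follower rod that stands out of the lid, and leave the tools and parts lying around the pump where they are.

Things in the scene. Friction and masses are not known exactly. Their poses are not given: they have to be found in the camera images.
- pump: Hand-lever grease pump bolted to the bed: base 130 x 190 mm, upright aluminium barrel 90 mm across, dark lid on it 108 mm across (top 162 mm above the bed), pump block and lever beside it. Origin under the barrel's centre on the bed, z up; the lever points along its +y; the lid's catches stand at 30, 150 and 270 degrees from its +x towards its +y.
- lid_top (a point): Centre of the lid's upper face, 162 mm above the bed; axes as the pump's.
- handle_top (a point): Middle of the upper face of the flat black palm grip (42 mm wide, 100 mm long along the lever, 18 mm thick) at the lever's end; moves with it. y outwards along the lever, z the grip's normal. It lies 188 mm out from the lever's pivot and 12 mm above its centre line; lever up, it is 178 mm above the bed, fully down 85 mm, within 7 mm of the same vertical line.
- lever (a joint): Lever angle: 0 = fully up (14 degrees above level), 0.5 rad = down on its stop (14 degrees below level). Level pivot pin 66 mm along the pump's +y from the lid's centre, 120 mm up. A spring brings it up when let go; pressing the grip takes 6 N at first, 11 N fully down, then the hard stop. A stroke counts when it goes to the stop and right back up.
- follower (a joint): How far the follower rod has sunk since the refill (m): 0 at the start. Each full stroke of the lever takes it down by 9 mm (as the lever goes down); it does not rise again. A stroke cut short at either end does not count properly.
- rod_top (a point): The follower rod: steel rod 8 mm thick with a round black knob (24 mm across, 14 mm high), standing up from the centre of the lid: it shows the grease level. Its knob's top is 238 mm above the bed at the start. This point: the centre of the knob's top; moves with the rod. Not to be touched.
- catch_a_pad (a point): Lid catch at 150 degrees. Steel plate hinged on the lid's rim, 42 long, 36 wide, 5 mm thick; hinge square to the radius, 46 mm from the lid's centre, 4 mm above the lid's top. This point: on its upper face, 30 mm out from the hinge; x outwards, z the face's normal. Open, the plate slants up by 34 degrees; home, it lies level, this point 76 mm from the lid's centre, 6.5 mm above the lid's top.
- catch_a (a joint): Angle: 0 = open, 0.6 rad = home. Over-centre: below about 0.3 rad it springs back open (some 3 N at the pad), beyond that it snaps home by itself and stays.
- catch_b_pad (a point): Lid catch at 270 degrees. Steel plate hinged on the lid's rim, 42 long, 36 wide, 5 mm thick; hinge square to the radius, 46 mm from the lid's centre, 4 mm above the lid's top. This point: on its upper face, 30 mm out from the hinge; x outwards, z the face's normal. Open, the plate slants up by 34 degrees; home, it lies level, this point 76 mm from the lid's centre, 6.5 mm above the lid's top.
- catch_b (a joint): Angle: 0 = open, 0.6 rad = home. Over-centre: below about 0.3 rad it springs back open (some 3 N at the pad), beyond that it snaps home by itself and stays.
- catch_c_pad (a point): Lid catch at 30 degrees. Steel plate hinged on the lid's rim, 42 long, 36 wide, 5 mm thick; hinge square to the radius, 46 mm from the lid's centre, 4 mm above the lid's top. This point: on its upper face, 30 mm out from the hinge; x outwards, z the face's normal. Open, the plate slants up by 34 degrees; home, it lies level, this point 76 mm from the lid's centre, 6.5 mm above the lid's top.
- catch_c (a joint): Angle: 0 = open, 0.6 rad = home. Over-centre: below about 0.3 rad it springs back open (some 3 N at the pad), beyond that it snaps home by itself and stays.
- wrench: Open-ended wrench 190 mm long, lying under the lever's grip, origin under its middle, along its x. A bystander, loose.
- spatula: Grease spatula 200 mm long, lying before the pump, along its x. A bystander, loose.
- coupling: Aluminium shaft coupling standing on end, 48 mm across, 60 mm high; origin under its centre. A bystander, loose.
- grease_tub: White grease tub with grey lid, 110 mm across, 94 mm high; origin under its centre. A bystander, loose.
- screw_a: Black cap screw standing on its head, 24 mm across, 68 mm high; origin underneath. A bystander, loose.
- screw_b: Second such cap screw. A bystander, loose.
- level: Electronic level, grey housing on a steel foot, 50 x 150 mm, about 75 mm high; origin underneath. A bystander, loose.
- parallel: Steel parallel bar 45 x 140 x 22 mm; origin underneath. A bystander, loose.

How it is judged:
By the outcome, as a careful person would: the job done as asked, in the order asked, and still so for the second after the job is handed in, with the robot touching nothing.
It also fails if it takes over 61 s, if anything falls off the work surface, if the arm or the gripper's body presses on something with over 40 N, if the wrist force passes 120 N, or if a joint passes its speed limit or range.

## Working session

There is one attempt and no reset: what is moved stays moved. The work goes in short steps, Python scripts to look and compute and a tool call to move; the robot and the scene stay as the last step left them, time stands still between calls to the robot, and variables do not carry over. Pictures are saved under pics/ and viewed, and the job is handed in when it is done.

Besides the shell and the picture viewer there is one more tool, called by a JSON object that holds its "fn" and its "kwargs", one argument or row to a line. servo_tool: Moves the arm, as the interface text tells. Its arguments: {"type":"object","properties":{"motion":{"type":"array","items":{"type":"object","properties":{"tx":{"type":"number"},"ty":{"type":"number"},"tz":{"type":"number"},"wx":{"type":"number"},"wy":{"type":"number"},"wz":{"type":"number"},"hand":{"type":"number"}}}},"squeeze":{"type":"number"}},"required":["motion"]}

```bash
mkdir -p pics; ls; python3 - <<'E'
from rig import r
import cv2
s=r.get_state();print(s)
for n in("side","top","wrist"):
    d=r.get_image(n);cv2.imwrite(f"pics/{n}0.png",d["frame"][:,:,::-1])
    print(n,{k:v for k,v in d.items() if k!="frame"})
E
```

```text
pics
{'time_s': 0.0, 'q': array([-1.40908183e+00,  1.59018915e-01,  1.59820620e+00,  5.70950221e-06,
        1.38618567e+00, -2.10066170e-01]), 'qvel': array([-7.33594787e-04, -5.65694534e-04,  1.32205820e-03, -5.46770161e-04,
       -5.20594594e-05, -3.47114918e-04]), 'joint_efforts': array([-9.71447298e-05, -3.85578561e+01, -3.22103620e+01,  6.99948287e-02,
        3.78438248e-02, -1.50433921e-04]), 'ee_pos': array([ 208.78273294, -535.10070905,  213.64888344]), 'eef_rot': array([-2.59264964e+00,  1.77185642e+00,  1.96282272e-03]), 'ft_force': array([-0.17426824,  0.14282974, -0.17637214]), 'torque': array([-0.00868927, -0.0092296 ,  0.02328226]), 'width': 91.73168179902329}
side {'fx': 447.4222802996476, 'fy': 447.4222802996476, 'cx': 322.1166543367678, 'cy': 238.8526487274226, 'k1': -0.06960622183130347, 'position': array([207.40524265, 605.25018351, 993.70130272]), 'attitude': array([ 0.23547276, -0.94814236, -2.52003807])}
top {'fx': 487.36467153737124, 'fy': 487.36467153737124, 'cx': 320.2833735713671, 'cy': 236.63700463640458, 'k1': -0.08459702573752773, 'position': array([ 319.70553003,  -30.29221079, 1288.24129717]), 'attitude': array([ 0.15731727, -0.1442673 , -1.57854604])}
wrist {'fx': 375.37677612258705, 'fy': 375.37677612258705, 'cx': 320.72146988895, 'cy': 231.18641524281892, 'k1': -0.006667741303107781, 'hand_eye': array([[ 9.99999887e-01, -4.75259217e-04,  2.07063000e-05,
         1.13054185e+00],
       [-4.54595992e-04, -9.67533657e-01, -2.52741796e-01,
        -7.23051671e+01],
       [ 1.40151910e-04,  2.52741758e-01, -9.67533764e-01,
        -1.69583058e+02],
       [ 0.00000000e+00,  0.00000000e+00,  0.00000000e+00,
         1.00000000e+00]])}
```

View pics/side0.png

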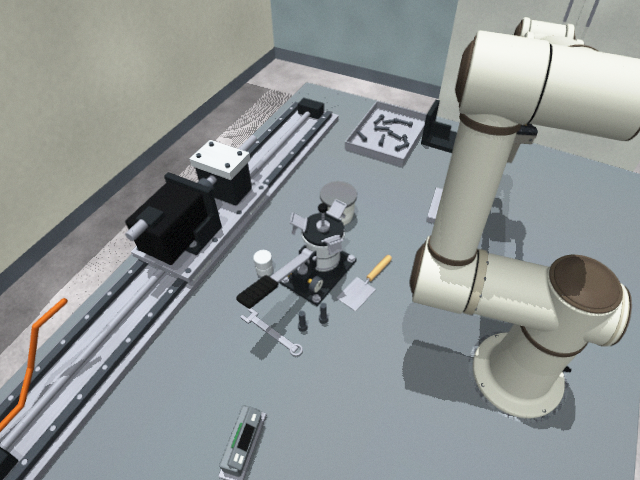

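View pics/top0.png

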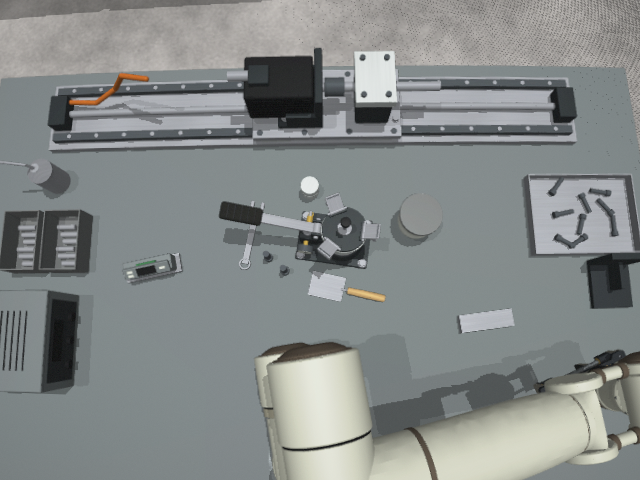

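View pics/wrist0.png

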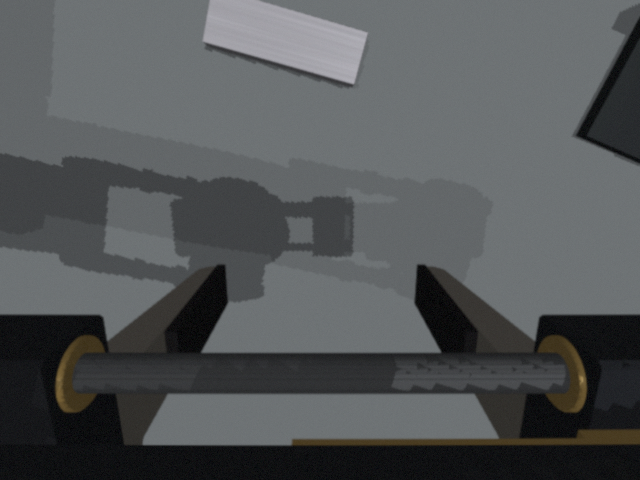

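Top view: pump around (345,230), lever pointing left to the grip at (240,213); catches at about (335,203), (370,230) and (328,248). I'll zoom in next.

```bash
cat > h.py <<'E'
import numpy as np, cv2
from scipy.spatial.transform import Rotation as R
from rig import r
def K(d): return np.array([[d["fx"],0,d["cx"]],[0,d["fy"],d["cy"]],[0,0,1.]]),np.array([d["k1"],0,0,0.])
def campose(d,s=None):
    if "hand_eye" in d:
        T=np.eye(4);T[:3,:3]=R.from_rotvec(s["eef_rot"]).as_matrix();T[:3,3]=s["ee_pos"];T=T@d["hand_eye"]
        return T[:3,:3],T[:3,3]
    return R.from_rotvec(d["attitude"]).as_matrix(),np.array(d["position"])
def ray(d,uv,s=None):
    k,D=K(d);p=cv2.undistortPoints(np.array([[uv]],float),k,D)[0,0]
    A,c=campose(d,s);v=A@np.array([p[0],-p[1],-1]);return c,v/np.linalg.norm(v)
def onz(d,uv,z,s=None):
    c,v=ray(d,uv,s);return c+v*(z-c[2])/v[2]
def proj(d,P,s=None):
    A,c=campose(d,s);p=A.T@(np.array(P,float)-c);k,D=K(d)
    p=p*[1,-1,-1]
    return cv2.projectPoints(p.reshape(1,1,3),np.zeros(3),np.zeros(3),k,D)[0][0,0]
def tri(rs):
    A=np.zeros((3,3));b=np.zeros(3);
    for c,v in rs:
        M=np.eye(3)-np.outer(v,v);A+=M;b+=M@c
    P=np.linalg.solve(A,b);return P,[float(np.linalg.norm((np.eye(3)-np.outer(v,v))@(P-c))) for c,v in rs]
def save(im,name,box=None,f=1):
    if box: x0,y0,x1,y1=box;im=im[y0:y1,x0:x1]
    cv2.imwrite("pics/"+name,cv2.resize(im,None,fx=f,fy=f,interpolation=cv2.INTER_CUBIC)[:,:,::-1])
E
python3 - <<'E'
from h import *
t=cv2.imread("pics/top0.png")[:,:,::-1];s=cv2.imread("pics/side0.png")[:,:,::-1]
save(t,"topc.png",(210,170,410,310),4)
save(s,"sidec.png",(230,170,400,310),4)
E
```

```text
(no output)
```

View pics/topc.png

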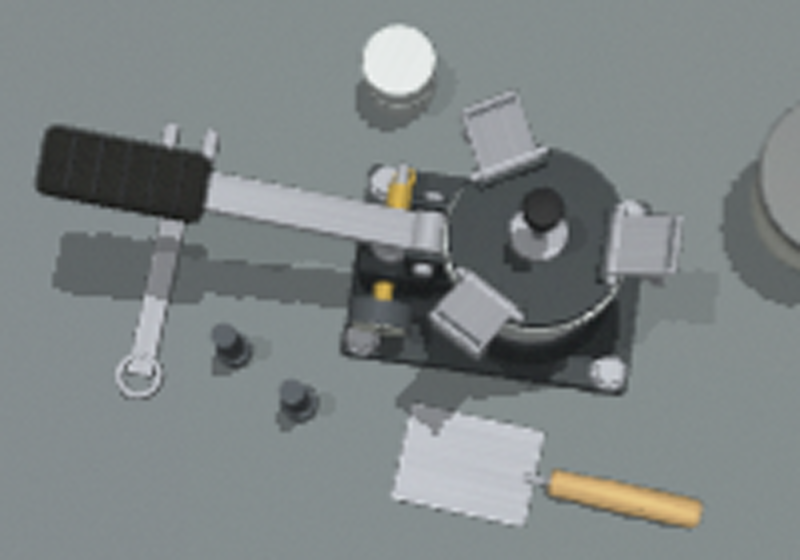

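View pics/sidec.png

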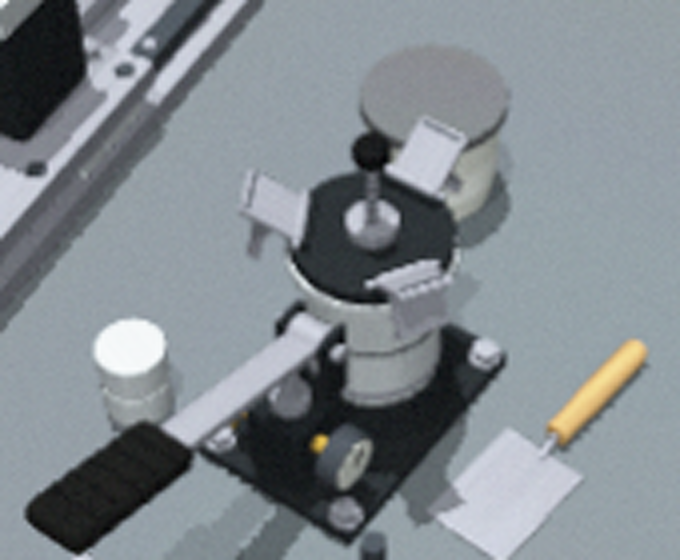

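```bash
python3 - <<'E'
from h import *
t=r.get_image("top");s=r.get_image("side")
f=t["frame"];hsv=cv2.cvtColor(f,cv2.COLOR_RGB2HSV)
print(hsv[229,336],hsv[213,241],hsv[214,345],hsv[250,345], hsv[222,346])
# grip mask
m=((hsv[:,:,2]<60)).astype(np.uint8);m[:, :212]=0;m[:,268:]=0;m[:195]=0;m[230:]=0
c=max(cv2.findContours(m,0,1)[0],key=cv2.contourArea);rc=cv2.minAreaRect(c);print("grip",rc,cv2.contourArea(c))
G=[onz(t,p,175) for p in cv2.boxPoints(rc)];print(np.round(G,1))
print("grip centre",onz(t,rc[0],178))
def pix(x,y):return (210+(x-1.5)/4,170+(y-1.5)/4)
def pixs(x,y):return (230+(x-1.5)/4,170+(y-1.5)/4)
print("lid",onz(t,pix(537.5,240),162))
# lid contour boundary
k=(hsv[:,:,2]<80).astype(np.uint8)
P=[(443,235),(632,235),(600,170),(560,152),(620,280),(585,312),(450,270),(540,328)]
Q=np.array([onz(t,pix(*p),162)[:2] for p in P])
A=np.c_[2*Q,np.ones(len(Q))];x=np.linalg.lstsq(A,(Q**2).sum(1),rcond=None)[0];print("circ",x[:2],np.sqrt(x[2]+x[:2]@x[:2]))
print("knob",tri([ray(t,pix(543,209)),ray(s,pixs(371,153))]))
print("rodbase",tri([ray(t,pix(540,240)),ray(s,pixs(373,224))]))
pads={"c":((476,177),(546,151),(518,93),(464,110)),"b":((608,273),(612,212),(682,213),(677,272)),"a":((460,272),(523,320),(480,357),(431,317))}
for n,p in pads.items():
    print(n,np.round([onz(t,pix(*q),z) for q,z in zip(p,(168,168,190,190))],1).tolist())
for n,p,z in(("coup",(398,55),60),("tub",(845,180),94)):print(n,onz(t,pix(*p),z))
E
```

```text
[99 23 79] [60  5 51] [103  23  79] [94 24 86] [60  9 60]
grip ((240.5, 213.49998474121094), (41.57661437988281, 16.865985870361328), 11.309932708740234) 640.0
[[584.7 217.2 175. ]
 [624.9 210.5 175. ]
 [603.4 113.  175. ]
 [563.6 120.4 175. ]]
grip centre [593.30160428 164.579896   178.        ]
lid [554.43159271 -78.43562111 162.        ]
circ [556.61950417 -78.12468604] 54.81369341321083
knob (array([558.83614521, -78.52317945, 231.7680875 ]), [1.4251608386987706, 1.4251608386988495])
rodbase (array([556.00771851, -78.77000512, 169.41604196]), [3.1889707151134266, 3.1889707151133155])
c [[591.7, -42.7, 168.0], [607.0, -84.4, 168.0], [636.5, -67.8, 190.0], [626.7, -36.1, 190.0]]
b [[532.9, -119.0, 168.0], [569.4, -122.4, 168.0], [563.4, -161.0, 190.0], [528.7, -156.9, 190.0]]
a [[534.7, -32.4, 168.0], [505.7, -68.7, 168.0], [481.1, -43.1, 190.0], [504.5, -15.5, 190.0]]
coup [701.05310195   6.04027786  60.        ]
tub [ 604.57595962 -276.23213175   94.        ]
```

{"fn": "servo_tool", "kwargs": {
  "motion": [
    {"tz": -3,"wz": -0.176,"hand": 0},
    {"tz": -3,"wz": -0.176,"hand": 0},
    {"tz": -3,"wz": -0.176,"hand": 0},
    {"tz": -2.5,"wz": -0.176,"hand": 0},
    {"tz": -2,"wz": -0.176,"hand": 0},
    {"tz": -1,"wz": -0.176,"hand": 0}
  ],
  "squeeze": 10
}}

```text
validation failed for argument at $.mo...
```

```bash
cat >> h.py <<'E'
def st():
    s=r.get_state();M=R.from_rotvec(s["eef_rot"]).as_matrix()
    print("t",round(s["time_s"],2),"pos",np.round(s["ee_pos"],1),"th",round(float(np.degrees(np.arctan2(M[1,0],M[0,0]))),1),"z",np.round(M[:,2],3),"F",np.round(s["ft_force"],1),"w",round(s["width"],1),"q6",round(s["q"][5],2))
    return s,M
def goto(P,th=None):
    s,M=st();d=M.T@(np.array(P,float)-s["ee_pos"])/10
    print("d cm",np.round(d,2),"norm",round(float(np.linalg.norm(d)),2))
    if th is not None:
        c,n=np.cos(np.radians(th)),np.sin(np.radians(th))
        G=np.array([[c,n,0],[n,-c,0],[0,0,-1.]])
        print("w",np.round(R.from_matrix(M.T@G).as_rotvec(),3))
E
python3 - <<'E'
from h import *
goto([546.5,-149.6,335],-8.2)
t=r.get_image("top")
def pix(x,y):return (210+(x-1.5)/4,170+(y-1.5)/4)
B=[onz(t,pix(*p),12)[:2] for p in((343,352),(627,392),(372,165))]
print(np.round(B,1)); e=B[1]-B[0];print(np.linalg.norm(e),np.degrees(np.arctan2(e[1],e[0])))
E
```

```text
t 0.25 pos [ 208.8 -535.4  214.1] th -68.7 z [-0.     0.001 -1.   ] F [-0.1 -1.   0.2] w 91.3 q6 -0.21
d cm [-23.69 -45.48 -12.06] norm 52.68
w [-1.000e-03  1.000e-03 -1.056e+00]
[[ 511.8   45.4]
 [ 482.6 -141.7]
 [ 638.9   25.6]]
189.36461586758335 -98.87226686449532
```

{"fn": "servo_tool", "kwargs": {
  "motion": [
    {"tx": 0.0,"ty": 0.0,"tz": -3.0,"wx": 0.0,"wy": 0.0,"wz": -0.176,"hand": 0.0}
  ],
  "squeeze": 10
}}

```text
time_s: 0.42
ee_pos: [208.5, -533.8, 241.8]
eef_rot: [-2.738, 1.529, 0.007]
ft_force: [0.1, 0.2, -0.3]
width: 83.9
```

{"fn": "servo_tool", "kwargs": {
  "motion": [
    {"tx": 0,"ty": 0,"tz": -3,"wx": 0,"wy": 0,"wz": -0.176,"hand": 0},
    {"tx": 0,"ty": 0,"tz": -3,"wx": 0,"wy": 0,"wz": -0.176,"hand": 0},
    {"tx": 0,"ty": 0,"tz": -2,"wx": 0,"wy": 0,"wz": -0.176,"hand": 0},
    {"tx": 0,"ty": 0,"tz": -1,"wx": 0,"wy": 0,"wz": -0.176,"hand": 0},
    {"tx": 0,"ty": 0,"tz": 0,"wx": 0,"wy": 0,"wz": -0.176,"hand": 0}
  ]
}}

```text
time_s: 1.05
ee_pos: [208.8, -535.0, 337.2]
eef_rot: [-3.134, 0.171, 0.001]
ft_force: [-1.4, 0.1, 0.0]
width: 33.9
```

```bash
python3 - <<'E'
from h import *
goto([546,-149.5,335],-8.4)
E
```

```text
t 1.05 pos [ 208.8 -535.   337.2] th -6.2 z [-0.     0.003 -1.   ] F [-1.4  0.1  0. ] w 33.9 q6 -1.3
d cm [ 29.34 -41.98   0.31] norm 51.22
w [-0.003  0.001  0.038]
```

{"fn": "servo_tool", "kwargs": {
  "motion": [
    {"tx": 2.0,"ty": -3.0,"tz": 0,"wx": 0,"wy": 0,"wz": 0.038,"hand": 0},
    {"tx": 3.0,"ty": -4.3,"tz": 0,"wx": 0,"wy": 0,"wz": 0,"hand": 0},
    {"tx": 3.0,"ty": -4.3,"tz": 0,"wx": 0,"wy": 0,"wz": 0,"hand": 0},
    {"tx": 3.0,"ty": -4.3,"tz": 0,"wx": 0,"wy": 0,"wz": 0,"hand": 0},
    {"tx": 3.0,"ty": -4.3,"tz": 0,"wx": 0,"wy": 0,"wz": 0,"hand": 0},
    {"tx": 3.0,"ty": -4.3,"tz": 0,"wx": 0,"wy": 0,"wz": 0,"hand": 0},
    {"tx": 3.0,"ty": -4.3,"tz": 0,"wx": 0,"wy": 0,"wz": 0,"hand": 0},
    {"tx": 3.0,"ty": -4.3,"tz": 0,"wx": 0,"wy": 0,"wz": 0,"hand": 0},
    {"tx": 3.0,"ty": -4.3,"tz": 0,"wx": 0,"wy": 0,"wz": 0,"hand": 0},
    {"tx": 2.0,"ty": -3.0,"tz": 0,"wx": 0,"wy": 0,"wz": 0,"hand": 0},
    {"tx": 0,"ty": 0,"tz": 0,"wx": 0,"wy": 0,"wz": 0,"hand": 0}
  ]
}}

```text
time_s: 2.42
ee_pos: [553.4, -164.2, 337.1]
eef_rot: [-3.131, 0.233, -0.0]
ft_force: [-0.3, 0.5, 0.1]
width: 0.3
```

```bash
python3 - <<'E'
from h import *
goto([546,-149.5,335],-8.4)
s=r.get_state();d=r.get_image("wrist");save(d["frame"],"w1.png")
import pickle;pickle.dump((s,d),open("w1.pkl","wb"))
E
```

```text
t 2.42 pos [ 553.4 -164.2  337.1] th -8.5 z [ 0.     0.002 -1.   ] F [-0.3  0.5  0.1] w 0.3 q6 -0.35
d cm [-0.95 -1.34  0.21] norm 1.66
w [-0.002 -0.    -0.002]
```

View pics/w1.png

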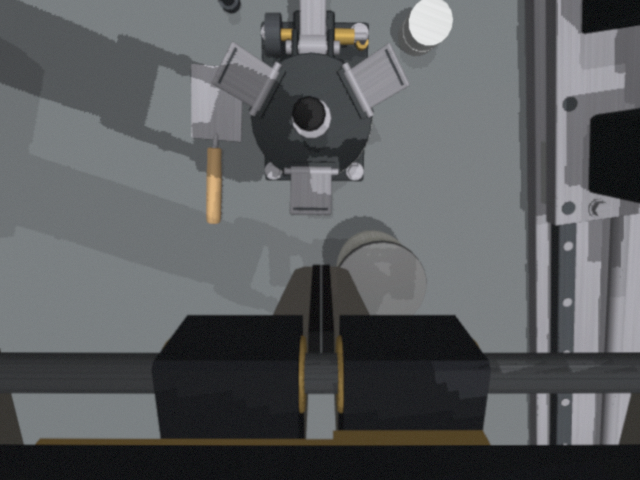

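Wrist view: lid circle centred near (311,113), spanning columns 251–371; catch b at (311,192), a at (247,78), c at (377,80). The tool is aligned with the pump. I'll check the lid centre from this view.

```bash
python3 - <<'E'
from h import *
import pickle;s,d=pickle.load(open("w1.pkl","rb"))
L=onz(d,(311,113),162,s);a=onz(d,(251,113),162,s);b=onz(d,(371,113),162,s);print("lid",L,np.linalg.norm(a-b))
print("catch b hinge",onz(d,(312,172),168,s),"tip",onz(d,(311,212),190,s))
print("c tip",onz(d,(401,66),190,s),"a tip",onz(d,(224,64),190,s))
psi=np.radians(-8.5)
C=np.array([556.3,-78.3])
for n,ang,rr in(("a",150,79.4),("b",270,79.4),("c",30,79.4)):
    q=psi+np.radians(ang);print(n,C+rr*np.array([np.cos(q),np.sin(q)]), "press@72",C+72*np.array([np.cos(q),np.sin(q)]))
E
```

```text
lid [559.78189349 -75.93671096 162.        ] 105.37344267013013
catch b hinge [ 552.99664258 -126.33860234  168.        ] tip [ 547.72879698 -157.93947859  190.        ]
c tip [635.4490754  -53.03543607 190.        ] a tip [498.5193954  -31.13222596 190.        ]
a [494.16091235 -28.87233785] press@72 [499.95221271 -33.47894616]
b [ 544.56393276 -156.82785955] press@72 [ 545.6577224  -149.50914216]
c [630.1751549 -49.1998026] press@72 [623.29006489 -51.91191168]
```

```bash
python3 - <<'E'
from h import *
goto([547,-150.4,200],-8.5)
E
```

```text
t 2.48 pos [ 552.8 -165.2  337.1] th -8.6 z [ 0.     0.002 -1.   ] F [ 0.2 -0.3 -0.9] w 0.2 q6 -0.35
d cm [-0.79 -1.35 13.72] norm 13.81
w [-0.002  0.    -0.002]
```

{"fn": "servo_tool", "kwargs": {
  "motion": [
    {"tx": -0.4,"ty": -0.7,"tz": 4,"wx": 0,"wy": 0,"wz": 0,"hand": 0},
    {"tx": -0.4,"ty": -0.65,"tz": 5,"wx": 0,"wy": 0,"wz": 0,"hand": 0},
    {"tx": 0,"ty": 0,"tz": 4,"wx": 0,"wy": 0,"wz": 0,"hand": 0},
    {"tx": 0,"ty": 0,"tz": 0.7,"wx": 0,"wy": 0,"wz": 0,"hand": 0},
    {"tx": 0,"ty": 0,"tz": 0,"wx": 0,"wy": 0,"wz": 0,"hand": 0}
  ]
}}

```text
time_s: 3.1
ee_pos: [545.0, -156.4, 199.6]
eef_rot: [3.13, -0.246, 0.006]
ft_force: [0.2, -0.5, 1.1]
width: 0.6
```

```bash
python3 - <<'E'
from h import *
goto([547,-150.4,170],-8.5)
E
```

```text
t 3.1 pos [ 545.  -156.4  199.6] th -9.0 z [ 0.004 -0.003 -1.   ] F [ 0.2 -0.5  1.1] w 0.6 q6 -0.34
d cm [ 0.09 -0.63  2.96] norm 3.03
w [ 0.002 -0.004 -0.008]
```

{"fn": "servo_tool", "kwargs": {
  "motion": [
    {"tx": 0.1,"ty": -0.7,"tz": 0,"wx": 0,"wy": 0,"wz": 0,"hand": 0},
    {"tx": 0,"ty": 0,"tz": 0.6,"wx": 0,"wy": 0,"wz": 0,"hand": 0},
    {"tx": 0,"ty": 0,"tz": 0.6,"wx": 0,"wy": 0,"wz": 0,"hand": 0},
    {"tx": 0,"ty": 0,"tz": 0.6,"wx": 0,"wy": 0,"wz": 0,"hand": 0},
    {"tx": 0,"ty": 0,"tz": 0.6,"wx": 0,"wy": 0,"wz": 0,"hand": 0},
    {"tx": 0,"ty": 0,"tz": 0.5,"wx": 0,"wy": 0,"wz": 0,"hand": 0},
    {"tx": 0,"ty": 0,"tz": 0,"wx": 0,"wy": 0,"wz": 0,"hand": 0}
  ]
}}

```text
time_s: 3.98
ee_pos: [550.2, -152.4, 174.9]
eef_rot: [3.124, -0.246, 0.019]
ft_force: [-0.6, -0.2, -0.1]
width: 0.6
```

```bash
python3 - <<'E'
from h import *
goto([547,-150.4,168],-8.5)
s=r.get_image("side");save(s["frame"],"s1.png",(270,180,370,270),6)
E
```

```text
t 3.98 pos [ 550.2 -152.4  174.9] th -9.0 z [ 0.012 -0.009 -1.   ] F [-0.6 -0.2 -0.1] w 0.6 q6 -0.32
d cm [-0.35 -0.15  0.68] norm 0.78
w [ 0.007 -0.013 -0.009]
```

View pics/s1.png

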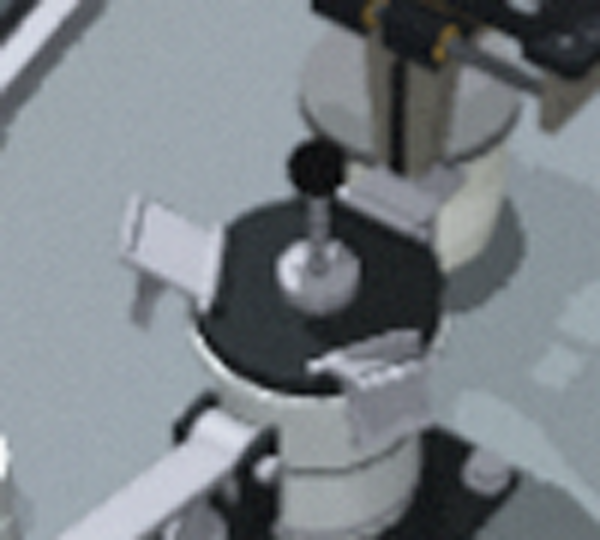

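{"fn": "servo_tool", "kwargs": {
  "motion": [
    {"tx": 0,"ty": 0,"tz": -2,"wx": 0,"wy": 0,"wz": 0,"hand": 0},
    {"tx": 0,"ty": 0,"tz": -2,"wx": 0.007,"wy": -0.013,"wz": 0.17,"hand": 0},
    {"tx": 0,"ty": 0,"tz": -2,"wx": 0,"wy": 0,"wz": 0.18,"hand": 0},
    {"tx": 0,"ty": 0,"tz": -1.5,"wx": 0,"wy": 0,"wz": 0.18,"hand": 0},
    {"tx": 0,"ty": 0,"tz": -1.5,"wx": 0,"wy": 0,"wz": 0.18,"hand": 0},
    {"tx": 0,"ty": 0,"tz": 0,"wx": 0,"wy": 0,"wz": 0.18,"hand": 0},
    {"tx": 0,"ty": 0,"tz": 0,"wx": 0,"wy": 0,"wz": 0.17,"hand": 0},
    {"tx": 0,"ty": 0,"tz": 0,"wx": 0,"wy": 0,"wz": 0,"hand": 0}
  ]
}}

```text
time_s: 5.03
ee_pos: [549.6, -150.4, 267.0]
eef_rot: [-2.546, 1.835, 0.005]
ft_force: [0.2, 0.3, -0.1]
width: 0.1
```

```bash
python3 - <<'E'
from h import *
goto([626.9,-50.1,262],-68.5)
E
```

```text
t 5.03 pos [ 549.6 -150.4  267. ] th -71.6 z [-0.001  0.004 -1.   ] F [ 0.2  0.3 -0.1] w 0.1 q6 0.77
d cm [ -7.07 -10.51   0.53] norm 12.68
w [-0.001  0.004 -0.053]
```

{"fn": "servo_tool", "kwargs": {
  "motion": [
    {"tx": -1.8,"ty": -2.6,"tz": 0,"wx": 0,"wy": 0,"wz": -0.05,"hand": 0},
    {"tx": -2.3,"ty": -3.7,"tz": 0,"wx": 0,"wy": 0,"wz": 0,"hand": 0},
    {"tx": -2.2,"ty": -3.5,"tz": 0,"wx": 0,"wy": 0,"wz": 0,"hand": 0},
    {"tx": -0.8,"ty": -1.3,"tz": 0,"wx": 0,"wy": 0,"wz": 0,"hand": 0},
    {"tx": 0,"ty": 0,"tz": 0,"wx": 0,"wy": 0,"wz": 0,"hand": 0}
  ]
}}

```text
time_s: 5.65
ee_pos: [629.4, -42.2, 266.3]
eef_rot: [-2.606, 1.751, 0.007]
ft_force: [-1.0, -0.2, -0.5]
width: 0.4
```

```bash
python3 - <<'E'
from h import *
goto([626.9,-50.1,200],-68.5)
E
```

```text
t 5.65 pos [629.4 -42.2 266.3] th -67.8 z [-0.003  0.004 -1.   ] F [-1.  -0.2 -0.5] w 0.4 q6 0.92
d cm [0.67 0.52 6.63] norm 6.68
w [0.001 0.005 0.012]
```

{"fn": "servo_tool", "kwargs": {
  "motion": [
    {"tx": 0.6,"ty": 0.5,"tz": 2,"wx": 0,"wy": 0,"wz": 0,"hand": 0},
    {"tx": 0,"ty": 0,"tz": 3,"wx": 0,"wy": 0,"wz": 0,"hand": 0},
    {"tx": 0,"ty": 0,"tz": 1.5,"wx": 0,"wy": 0,"wz": 0,"hand": 0},
    {"tx": 0,"ty": 0,"tz": 0,"wx": 0,"wy": 0,"wz": 0,"hand": 0}
  ]
}}

```text
time_s: 6.15
ee_pos: [625.3, -54.1, 200.7]
eef_rot: [-2.607, 1.752, 0.004]
ft_force: [-0.9, -0.5, 0.3]
width: 0.9
```

```bash
python3 - <<'E'
from h import *
goto([626.9,-50.1,173],-68.5)
E
```

```text
t 6.15 pos [625.3 -54.1 200.7] th -67.8 z [-0.002  0.002 -1.   ] F [-0.9 -0.5  0.3] w 0.9 q6 0.9
d cm [-0.3  -0.3   2.78] norm 2.81
w [0.001 0.003 0.012]
```

{"fn": "servo_tool", "kwargs": {
  "motion": [
    {"tx": -0.3,"ty": -0.3,"tz": 0.2,"wx": 0,"wy": 0,"wz": 0,"hand": 0},
    {"tx": 0,"ty": 0,"tz": 0.6,"wx": 0,"wy": 0,"wz": 0,"hand": 0},
    {"tx": 0,"ty": 0,"tz": 0.6,"wx": 0,"wy": 0,"wz": 0,"hand": 0},
    {"tx": 0,"ty": 0,"tz": 0.6,"wx": 0,"wy": 0,"wz": 0,"hand": 0},
    {"tx": 0,"ty": 0,"tz": 0.6,"wx": 0,"wy": 0,"wz": 0,"hand": 0},
    {"tx": 0,"ty": 0,"tz": 0.4,"wx": 0,"wy": 0,"wz": 0,"hand": 0},
    {"tx": 0,"ty": 0,"tz": 0,"wx": 0,"wy": 0,"wz": 0,"hand": 0}
  ]
}}

```text
time_s: 7.02
ee_pos: [630.0, -50.3, 173.6]
eef_rot: [-2.605, 1.749, -0.008]
ft_force: [-0.0, 0.6, -0.2]
width: 1.0
```

```bash
python3 - <<'E'
from h import *
goto([626.9,-50.1,173],-68.5)
s=r.get_image("side");save(s["frame"],"s2.png",(270,180,370,270),6)
E
```

```text
t 7.03 pos [630.  -50.3 173.6] th -67.7 z [ 0.007  0.    -1.   ] F [-0.   0.6 -0.2] w 1.0 q6 0.91
d cm [-0.14  0.28  0.06] norm 0.32
w [-0.006 -0.002  0.013]
```

View pics/s2.png

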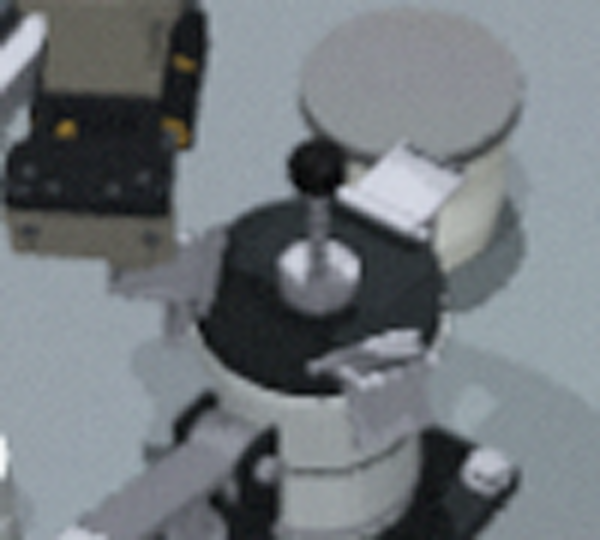

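{"fn": "servo_tool", "kwargs": {
  "motion": [
    {"tx": 0,"ty": 0,"tz": -2,"wx": 0,"wy": 0,"wz": 0,"hand": 0},
    {"tx": 0,"ty": 0,"tz": -2,"wx": 0,"wy": 0,"wz": -0.17,"hand": 0},
    {"tx": 0,"ty": 0,"tz": -2,"wx": 0,"wy": 0,"wz": -0.18,"hand": 0},
    {"tx": 0,"ty": 0,"tz": -1.5,"wx": 0,"wy": 0,"wz": -0.18,"hand": 0},
    {"tx": 0,"ty": 0,"tz": -1.5,"wx": 0,"wy": 0,"wz": -0.18,"hand": 0},
    {"tx": 0,"ty": 0,"tz": 0,"wx": 0,"wy": 0,"wz": -0.18,"hand": 0},
    {"tx": 0,"ty": 0,"tz": 0,"wx": 0,"wy": 0,"wz": -0.18,"hand": 0},
    {"tx": 0,"ty": 0,"tz": 0,"wx": 0,"wy": 0,"wz": -0.18,"hand": 0},
    {"tx": 0,"ty": 0,"tz": 0,"wx": 0,"wy": 0,"wz": -0.18,"hand": 0},
    {"tx": 0,"ty": 0,"tz": 0,"wx": 0,"wy": 0,"wz": -0.18,"hand": 0},
    {"tx": 0,"ty": 0,"tz": 0,"wx": 0,"wy": 0,"wz": -0.18,"hand": 0},
    {"tx": 0,"ty": 0,"tz": 0,"wx": 0,"wy": 0,"wz": -0.17,"hand": 0},
    {"tx": 0,"ty": 0,"tz": 0,"wx": 0,"wy": 0,"wz": -0.1,"hand": 0},
    {"tx": 0,"ty": 0,"tz": 0,"wx": 0,"wy": 0,"wz": 0,"hand": 0}
  ]
}}

```text
time_s: 8.82
ee_pos: [633.4, -52.4, 292.9]
eef_rot: [2.778, 1.42, 0.038]
ft_force: [-0.1, -0.0, -1.0]
width: 0.7
```

```bash
python3 - <<'E'
from h import *
goto([500.1,-31.1,265],51.5)
E
```

```text
t 8.82 pos [633.4 -52.4 292.9] th 54.2 z [ 0.031 -0.008 -0.999] F [-0.1 -0.  -1. ] w 0.7 q6 -1.22
d cm [ -6.11 -12.13   2.35] norm 13.78
w [ 0.03  -0.013  0.046]
```

{"fn": "servo_tool", "kwargs": {
  "motion": [
    {"tx": 0,"ty": 0,"tz": 0,"wx": 0.03,"wy": -0.013,"wz": 0.046,"hand": 0},
    {"tx": -1.5,"ty": -3.0,"tz": 0,"wx": 0,"wy": 0,"wz": 0,"hand": 0},
    {"tx": -1.9,"ty": -4.0,"tz": 0,"wx": 0,"wy": 0,"wz": 0,"hand": 0},
    {"tx": -1.5,"ty": -3.3,"tz": 0,"wx": 0,"wy": 0,"wz": 0,"hand": 0},
    {"tx": -0.6,"ty": -1.2,"tz": 0,"wx": 0,"wy": 0,"wz": 0,"hand": 0},
    {"tx": 0,"ty": 0,"tz": 0,"wx": 0,"wy": 0,"wz": 0,"hand": 0}
  ]
}}

```text
time_s: 9.57
ee_pos: [507.0, -22.9, 297.9]
eef_rot: [2.836, 1.343, 0.005]
ft_force: [0.1, -0.2, 1.0]
width: 0.3
```

```bash
python3 - <<'E'
from h import *
goto([500.1,-31.1,200],51.5)
E
```

```text
t 9.57 pos [507.  -22.9 297.9] th 50.7 z [ 0.004 -0.002 -1.   ] F [ 0.1 -0.2  1. ] w 0.3 q6 -1.17
d cm [-1.09 -0.05  9.79] norm 9.85
w [ 0.005 -0.001 -0.015]
```

{"fn": "servo_tool", "kwargs": {
  "motion": [
    {"tx": -0.9,"ty": 0,"tz": 2,"wx": 0,"wy": 0,"wz": 0,"hand": 0},
    {"tx": 0,"ty": 0,"tz": 3,"wx": 0,"wy": 0,"wz": 0,"hand": 0},
    {"tx": 0,"ty": 0,"tz": 3,"wx": 0,"wy": 0,"wz": 0,"hand": 0},
    {"tx": 0,"ty": 0,"tz": 1.5,"wx": 0,"wy": 0,"wz": 0,"hand": 0},
    {"tx": 0,"ty": 0,"tz": 0,"wx": 0,"wy": 0,"wz": 0,"hand": 0}
  ]
}}

```text
time_s: 10.2
ee_pos: [506.1, -31.9, 204.2]
eef_rot: [2.836, 1.332, 0.014]
ft_force: [0.0, 0.4, 0.1]
width: 0.4
```

```bash
python3 - <<'E'
from h import *
goto([500.1,-31.1,173],51.5)
E
```

```text
t 10.2 pos [506.1 -31.9 204.2] th 50.3 z [ 0.012 -0.004 -1.   ] F [0.  0.4 0.1] w 0.4 q6 -1.18
d cm [-0.34 -0.55  3.11] norm 3.18
w [ 0.011 -0.004 -0.021]
```

{"fn": "servo_tool", "kwargs": {
  "motion": [
    {"tx": -0.35,"ty": -0.6,"tz": 0.3,"wx": 0.01,"wy": 0,"wz": 0,"hand": 0},
    {"tx": 0,"ty": 0,"tz": 0.5,"wx": 0,"wy": 0,"wz": 0,"hand": 0},
    {"tx": 0,"ty": 0,"tz": 0.6,"wx": 0,"wy": 0,"wz": 0,"hand": 0},
    {"tx": 0,"ty": 0,"tz": 0.6,"wx": 0,"wy": 0,"wz": 0,"hand": 0},
    {"tx": 0,"ty": 0,"tz": 0.6,"wx": 0,"wy": 0,"wz": 0,"hand": 0},
    {"tx": 0,"ty": 0,"tz": 0.6,"wx": 0,"wy": 0,"wz": 0,"hand": 0},
    {"tx": 0,"ty": 0,"tz": 0,"wx": 0,"wy": 0,"wz": 0,"hand": 0}
  ]
}}

```text
time_s: 11.08
ee_pos: [500.8, -30.7, 173.9]
eef_rot: [2.843, 1.335, 0.012]
ft_force: [-0.6, -0.3, -0.2]
width: 0.4
```

```bash
python3 - <<'E'
from h import *
goto([500.1,-31.1,173],51.5)
s=r.get_image("side");save(s["frame"],"s3.png",(270,180,370,270),6)
E
```

```text
t 11.07 pos [500.8 -30.7 173.9] th 50.3 z [ 0.008  0.002 -1.   ] F [-0.6 -0.3 -0.2] w 0.4 q6 -1.18
d cm [-0.08 -0.02  0.09] norm 0.12
w [ 0.005 -0.007 -0.021]
```

View pics/s3.png

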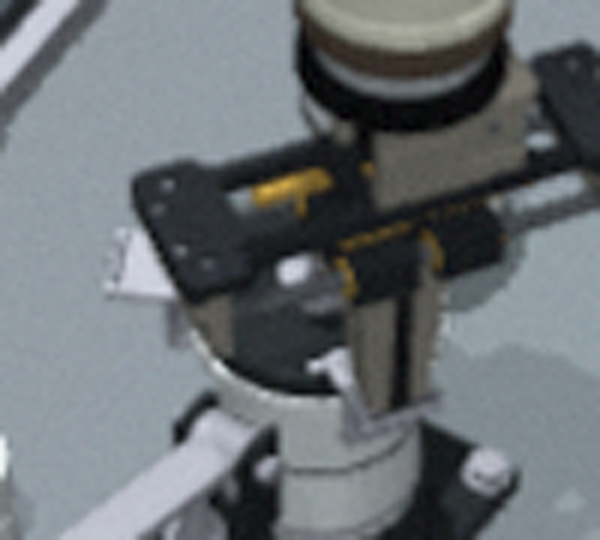

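{"fn": "servo_tool", "kwargs": {
  "motion": [
    {"tx": 0,"ty": 0,"tz": -2,"wx": 0,"wy": 0,"wz": 0,"hand": 0},
    {"tx": 0,"ty": 0,"tz": -2,"wx": 0,"wy": 0,"wz": 0.17,"hand": 0},
    {"tx": 0,"ty": 0,"tz": -2,"wx": 0,"wy": 0,"wz": 0.17,"hand": 0},
    {"tx": 0,"ty": 0,"tz": -1.5,"wx": 0,"wy": 0,"wz": 0.17,"hand": 0},
    {"tx": 0,"ty": 0,"tz": -1,"wx": 0,"wy": 0,"wz": 0.17,"hand": 0},
    {"tx": 0,"ty": 0,"tz": 0,"wx": 0,"wy": 0,"wz": 0.17,"hand": 0},
    {"tx": 0,"ty": 0,"tz": 0,"wx": 0,"wy": 0,"wz": 0.16,"hand": 0},
    {"tx": 0,"ty": 0,"tz": 0,"wx": 0,"wy": 0,"wz": 0,"hand": 0}
  ]
}}

```text
time_s: 12.12
ee_pos: [501.2, -31.7, 262.9]
eef_rot: [-3.13, 0.257, -0.017]
ft_force: [-0.4, -0.2, 0.3]
width: 0.4
```

```bash
python3 - <<'E'
from h import *
goto([594,165,250],-8.5)
s=r.get_image("side");save(s["frame"],"s4.png",(270,180,370,270),6)
E
```

```text
t 12.12 pos [501.2 -31.7 262.9] th -9.4 z [ 0.011  0.001 -1.   ] F [-0.4 -0.2  0.3] w 0.4 q6 -0.14
d cm [  5.93 -20.92   1.41] norm 21.79
w [-0.002 -0.011 -0.016]
```

View pics/s4.png

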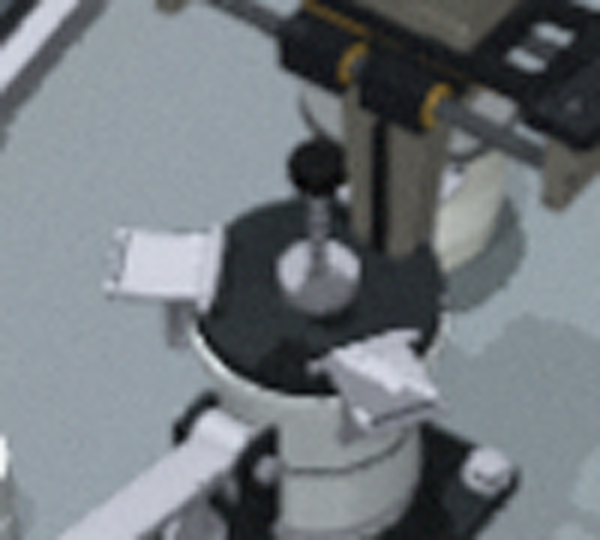

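Catches a (390,385) and c (165,265) now lie level, and the knob at (316,168) hasn't moved. Next I move to the lever grip.

{"fn": "servo_tool", "kwargs": {
  "motion": [
    {"tx": 0.8,"ty": -3.0,"tz": 0,"wx": 0,"wy": -0.01,"wz": -0.01,"hand": 0},
    {"tx": 1.2,"ty": -4.2,"tz": 0,"wx": 0,"wy": 0,"wz": 0,"hand": 0},
    {"tx": 1.2,"ty": -4.2,"tz": 0,"wx": 0,"wy": 0,"wz": 0,"hand": 0},
    {"tx": 1.2,"ty": -4.2,"tz": 0,"wx": 0,"wy": 0,"wz": 0,"hand": 0},
    {"tx": 0.9,"ty": -3.2,"tz": 0.5,"wx": 0,"wy": 0,"wz": 0,"hand": 0},
    {"tx": 0.3,"ty": -1.2,"tz": 0,"wx": 0,"wy": 0,"wz": 0,"hand": 0},
    {"tx": 0,"ty": 0,"tz": 0,"wx": 0,"wy": 0,"wz": 0,"hand": 0}
  ]
}}

```text
time_s: 13.05
ee_pos: [588.8, 162.1, 257.7]
eef_rot: [-3.134, 0.213, -0.001]
ft_force: [-0.2, -1.0, 1.1]
width: 0.5
```

```bash
python3 - <<'E'
from h import *
goto([594,165,195],-8.5)
for n in("side","top"):
    s=r.get_image(n);save(s["frame"],n+"5.png",(220,160,420,310),4)
E
```

```text
t 13.05 pos [588.8 162.1 257.7] th -7.8 z [ 0.001  0.    -1.   ] F [-0.2 -1.   1.1] w 0.5 q6 0.21
d cm [ 0.47 -0.36  6.27] norm 6.3
w [-0.    -0.001  0.012]
```

View pics/top5.png

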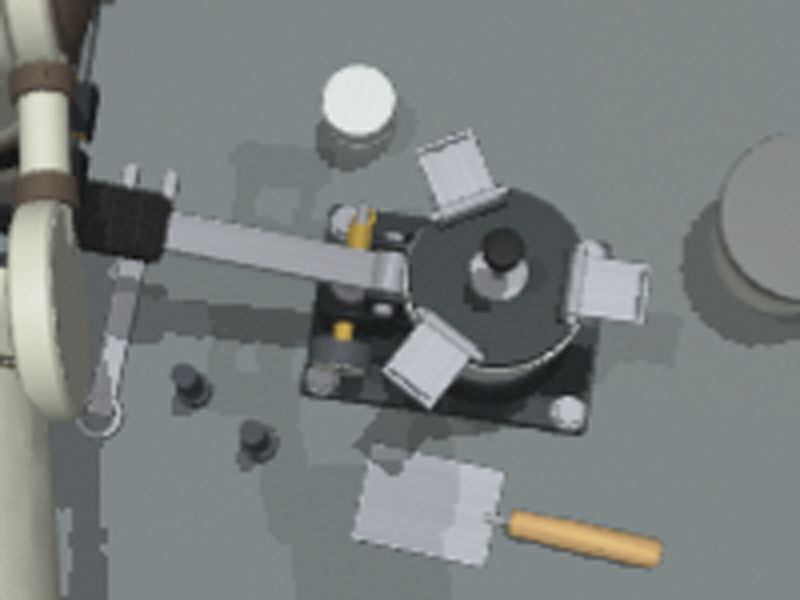

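View pics/side5.png

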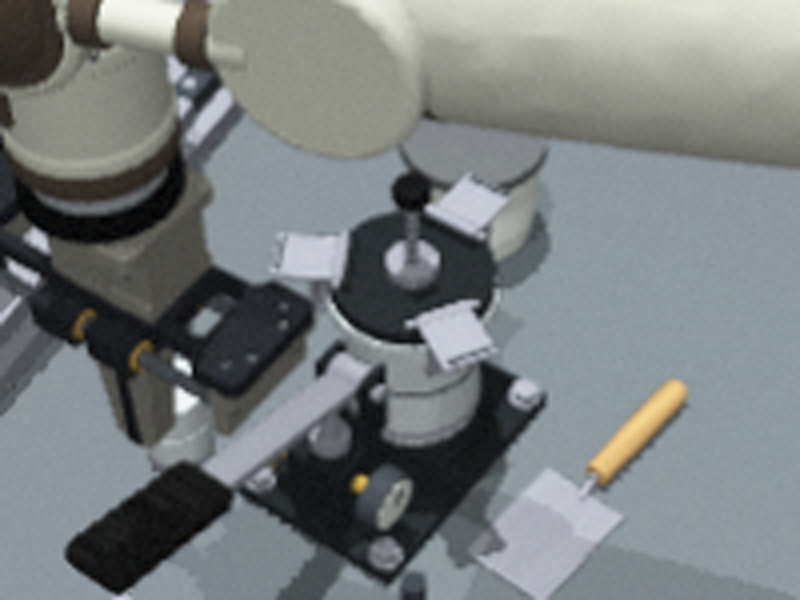

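{"fn": "servo_tool", "kwargs": {
  "motion": [
    {"tx": 0.5,"ty": -0.35,"tz": 2.5,"wx": 0,"wy": 0,"wz": 0.01,"hand": 0},
    {"tx": 0,"ty": 0,"tz": 2.5,"wx": 0,"wy": 0,"wz": 0,"hand": 0},
    {"tx": 0,"ty": 0,"tz": 1,"wx": 0,"wy": 0,"wz": 0,"hand": 0},
    {"tx": 0,"ty": 0,"tz": 0,"wx": 0,"wy": 0,"wz": 0,"hand": 0}
  ]
}}

```text
time_s: 13.65
ee_pos: [594.8, 159.3, 199.0]
eef_rot: [3.132, -0.239, 0.007]
ft_force: [0.3, -1.0, -0.7]
width: 0.1
```

```bash
python3 - <<'E'
from h import *
goto([594,165,183],-8.5)
E
```

```text
t 13.65 pos [594.8 159.3 199. ] th -8.7 z [ 0.004 -0.001 -1.   ] F [ 0.3 -1.  -0.7] w 0.1 q6 0.22
d cm [-0.17 -0.55  1.6 ] norm 1.7
w [ 0.    -0.004 -0.004]
```

{"fn": "servo_tool", "kwargs": {
  "motion": [
    {"tx": -0.15,"ty": -0.5,"tz": 0.8,"wx": 0,"wy": 0,"wz": 0,"hand": 0},
    {"tx": 0,"ty": 0,"tz": 0.8,"wx": 0,"wy": 0,"wz": 0,"hand": 0},
    {"tx": 0,"ty": 0,"tz": 0.8,"wx": 0,"wy": 0,"wz": 0,"hand": 0},
    {"tx": 0,"ty": 0,"tz": 0.8,"wx": 0,"wy": 0,"wz": 0,"hand": 0},
    {"tx": 0,"ty": 0,"tz": 0.8,"wx": 0,"wy": 0,"wz": 0,"hand": 0},
    {"tx": 0,"ty": 0,"tz": 0.8,"wx": 0,"wy": 0,"wz": 0,"hand": 0}
  ]
}}

```text
time_s: 14.4
ee_pos: [597.6, 166.6, 154.2]
eef_rot: [-3.128, 0.238, -0.022]
ft_force: [-0.9, 2.4, 4.8]
width: 0.5
```

```bash
python3 - <<'E'
from h import *
goto([594,163,90],-8.5)
E
```

```text
t 14.4 pos [597.6 166.6 154.2] th -8.7 z [ 0.014  0.003 -1.   ] F [-0.9  2.4  4.8] w 0.5 q6 0.23
d cm [-0.39  0.45  6.41] norm 6.44
w [-0.005 -0.014 -0.003]
```

{"fn": "servo_tool", "kwargs": {
  "motion": [
    {"tx": -0.1,"ty": 0.1,"tz": 0.8,"wx": 0,"wy": -0.006,"wz": 0,"hand": 0},
    {"tx": -0.1,"ty": 0.05,"tz": 0.8,"wx": 0,"wy": -0.004,"wz": 0,"hand": 0},
    {"tx": -0.1,"ty": 0.05,"tz": 0.8,"wx": 0,"wy": -0.004,"wz": 0,"hand": 0},
    {"tx": -0.1,"ty": 0.05,"tz": 0.8,"wx": 0,"wy": -0.002,"wz": 0,"hand": 0},
    {"tx": -0.05,"ty": 0,"tz": 0.8,"wx": 0,"wy": -0.002,"wz": 0,"hand": 0},
    {"tx": -0.05,"ty": 0,"tz": 0.6,"wx": 0,"wy": 0,"wz": 0,"hand": 0},
    {"tx": 0,"ty": 0,"tz": 0.3,"wx": 0,"wy": 0,"wz": 0,"hand": 0}
  ]
}}

```text
time_s: 15.28
ee_pos: [597.9, 168.0, 109.4]
eef_rot: [-3.121, 0.236, -0.014]
ft_force: [-3.8, 0.9, 8.4]
width: 0.6
```

```bash
python3 - <<'E'
from h import *
goto([594,163,90],-8.5)
E
```

```text
t 15.28 pos [597.9 168.  109.4] th -8.6 z [ 0.01   0.011 -1.   ] F [-3.8  0.9  8.4] w 0.6 q6 0.22
d cm [-0.32  0.58  1.93] norm 2.04
w [-0.012 -0.008 -0.002]
```

{"fn": "servo_tool", "kwargs": {
  "motion": [
    {"tx": -0.1,"ty": 0.15,"tz": 0.7,"wx": -0.006,"wy": -0.004,"wz": 0,"hand": 0},
    {"tx": -0.1,"ty": 0.15,"tz": 0.7,"wx": -0.004,"wy": -0.004,"wz": 0,"hand": 0},
    {"tx": -0.05,"ty": 0.1,"tz": 0.6,"wx": 0,"wy": 0,"wz": 0,"hand": 0},
    {"tx": 0,"ty": 0,"tz": 0.4,"wx": 0,"wy": 0,"wz": 0,"hand": 0},
    {"tx": 0,"ty": 0,"tz": 0.4,"wx": 0,"wy": 0,"wz": 0,"hand": 0}
  ]
}}

```text
time_s: 15.9
ee_pos: [597.7, 165.5, 87.3]
eef_rot: [-3.13, 0.235, -0.009]
ft_force: [-11.8, 0.3, 29.0]
width: 0.5
```

```bash
python3 - <<'E'
from h import *
goto([594,163,90],-8.5)
E
```

```text
t 15.9 pos [597.7 165.5  87.3] th -8.6 z [ 0.006  0.002 -1.   ] F [-11.8   0.3  29. ] w 0.5 q6 0.22
d cm [-0.33  0.3  -0.28] norm 0.52
w [-0.003 -0.006 -0.001]
```

{"fn": "servo_tool", "kwargs": {
  "motion": [
    {"tx": 0,"ty": 0,"tz": -1,"wx": 0,"wy": 0,"wz": 0,"hand": 0},
    {"tx": 0,"ty": 0,"tz": -2,"wx": 0,"wy": 0,"wz": 0,"hand": 0},
    {"tx": 0,"ty": 0,"tz": -2,"wx": 0,"wy": 0,"wz": 0,"hand": 0},
    {"tx": 0,"ty": 0,"tz": -2,"wx": 0,"wy": 0,"wz": 0,"hand": 0},
    {"tx": 0,"ty": 0,"tz": -2,"wx": 0,"wy": 0,"wz": 0,"hand": 0},
    {"tx": 0,"ty": 0,"tz": -1,"wx": 0,"wy": 0,"wz": 0,"hand": 0},
    {"tx": 0,"ty": 0,"tz": 0,"wx": 0,"wy": 0,"wz": 0,"hand": 0},
    {"tx": 0,"ty": 0,"tz": 0,"wx": 0,"wy": 0,"wz": 0,"hand": 0}
  ]
}}

```text
time_s: 16.9
ee_pos: [596.7, 164.9, 189.0]
eef_rot: [-3.13, 0.236, -0.007]
ft_force: [0.9, 0.8, 0.1]
width: 0.1
```

```bash
python3 - <<'E'
from h import *
goto([594,163,190],-8.5)
s=r.get_image("side");save(s["frame"],"s6.png",(220,160,420,310),4)
print("expect knob centre px shift/9mm:",proj(s,[557.5,-77.5,231]),proj(s,[557.5,-77.5,222]))
E
```

```text
t 16.9 pos [596.7 164.9 189. ] th -8.6 z [ 0.005  0.002 -1.   ] F [0.9 0.8 0.1] w 0.1 q6 0.22
d cm [-0.23  0.23 -0.1 ] norm 0.34
w [-0.003 -0.004 -0.002]
expect knob centre px shift/9mm: [323.24534246 208.70628243] [323.25959069 211.33923081]
```

View pics/s6.png

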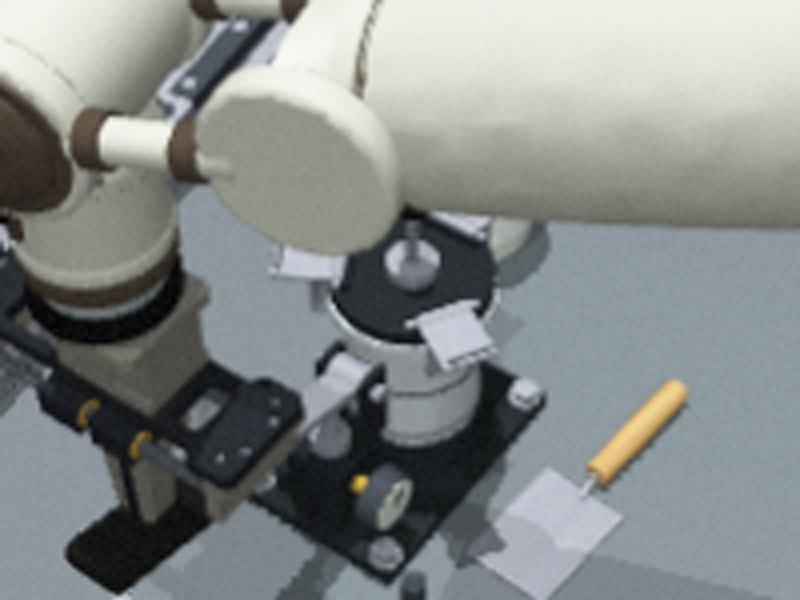

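{"fn": "servo_tool", "kwargs": {
  "motion": [
    {"tx": -0.2,"ty": 0.2,"tz": 0.4,"wx": 0,"wy": -0.004,"wz": 0,"hand": 0},
    {"tx": 0,"ty": 0,"tz": 1,"wx": 0,"wy": 0,"wz": 0,"hand": 0},
    {"tx": 0,"ty": 0,"tz": 1,"wx": 0,"wy": 0,"wz": 0,"hand": 0},
    {"tx": 0,"ty": 0,"tz": 1,"wx": 0,"wy": 0,"wz": 0,"hand": 0},
    {"tx": 0,"ty": 0,"tz": 1,"wx": 0,"wy": 0,"wz": 0,"hand": 0},
    {"tx": 0,"ty": 0,"tz": 1,"wx": 0,"wy": 0,"wz": 0,"hand": 0},
    {"tx": 0,"ty": 0,"tz": 1,"wx": 0,"wy": 0,"wz": 0,"hand": 0},
    {"tx": 0,"ty": 0,"tz": 1,"wx": 0,"wy": 0,"wz": 0,"hand": 0},
    {"tx": 0,"ty": 0,"tz": 0.7,"wx": 0,"wy": 0,"wz": 0,"hand": 0},
    {"tx": 0,"ty": 0,"tz": 0.7,"wx": 0,"wy": 0,"wz": 0,"hand": 0},
    {"tx": 0,"ty": 0,"tz": 0.6,"wx": 0,"wy": 0,"wz": 0,"hand": 0},
    {"tx": 0,"ty": 0,"tz": 0.5,"wx": 0,"wy": 0,"wz": 0,"hand": 0},
    {"tx": 0,"ty": 0,"tz": 0.4,"wx": 0,"wy": 0,"wz": 0,"hand": 0},
    {"tx": 0,"ty": 0,"tz": 0.4,"wx": 0,"wy": 0,"wz": 0,"hand": 0}
  ]
}}

```text
time_s: 18.7
ee_pos: [595.4, 165.1, 87.2]
eef_rot: [-3.131, 0.231, -0.003]
ft_force: [-13.9, -1.1, 34.2]
width: 0.3
```

```bash
python3 - <<'E'
from h import *
goto([594,163,190],-8.5)
E
```

```text
t 18.7 pos [595.4 165.1  87.2] th -8.4 z [ 0.002  0.002 -1.   ] F [-13.9  -1.1  34.2] w 0.3 q6 0.22
d cm [ -0.1    0.2  -10.28] norm 10.28
w [-0.002 -0.002  0.001]
```

{"fn": "servo_tool", "kwargs": {
  "motion": [
    {"tx": 0,"ty": 0,"tz": -1,"wx": 0,"wy": 0,"wz": 0,"hand": 0},
    {"tx": 0,"ty": 0,"tz": -2,"wx": 0,"wy": 0,"wz": 0,"hand": 0},
    {"tx": 0,"ty": 0,"tz": -2,"wx": 0,"wy": 0,"wz": 0,"hand": 0},
    {"tx": 0,"ty": 0,"tz": -2,"wx": 0,"wy": 0,"wz": 0,"hand": 0},
    {"tx": 0,"ty": 0,"tz": -2,"wx": 0,"wy": 0,"wz": 0,"hand": 0},
    {"tx": 0,"ty": 0,"tz": -1,"wx": 0,"wy": 0,"wz": 0,"hand": 0},
    {"tx": 0,"ty": 0,"tz": 0,"wx": 0,"wy": 0,"wz": 0,"hand": 0},
    {"tx": 0,"ty": 0,"tz": 0,"wx": 0,"wy": 0,"wz": 0,"hand": 0}
  ]
}}

```text
time_s: 19.7
ee_pos: [594.3, 165.3, 188.8]
eef_rot: [-3.13, 0.231, 0.001]
ft_force: [-0.5, 0.5, -0.9]
width: 0.7
```

```bash
python3 - <<'E'
from h import *
goto([594,163,190],-8.5)
s=r.get_image("top");save(s["frame"],"t7.png",(220,160,420,310),4)
s=r.get_image("side");save(s["frame"],"s7.png",(220,160,420,310),4)
E
```

```text
t 19.7 pos [594.3 165.3 188.8] th -8.5 z [-0.     0.003 -1.   ] F [-0.5  0.5 -0.9] w 0.7 q6 0.22
d cm [ 0.01  0.23 -0.12] norm 0.26
w [-0.003  0.001  0.001]
```

View pics/t7.png

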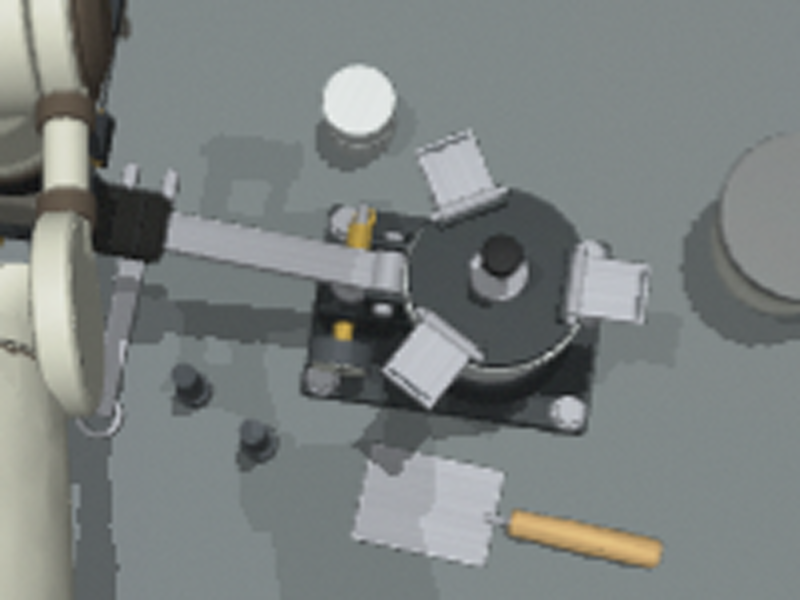

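View pics/s7.png

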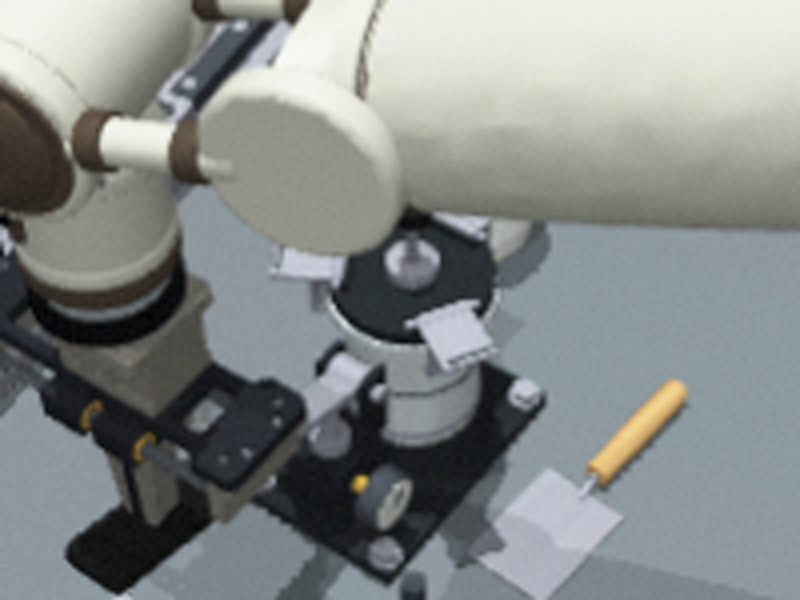

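Top view: the knob moved from (503,249) to (502,257), about 2 px, which fits two strokes (18 mm). The lever is back up. Stroke 3 next.

{"fn": "servo_tool", "kwargs": {
  "motion": [
    {"tx": 0,"ty": 0.1,"tz": 0.4,"wx": 0,"wy": 0,"wz": 0,"hand": 0},
    {"tx": 0,"ty": 0,"tz": 1,"wx": 0,"wy": 0,"wz": 0,"hand": 0},
    {"tx": 0,"ty": 0,"tz": 1,"wx": 0,"wy": 0,"wz": 0,"hand": 0},
    {"tx": 0,"ty": 0,"tz": 1,"wx": 0,"wy": 0,"wz": 0,"hand": 0},
    {"tx": 0,"ty": 0,"tz": 1,"wx": 0,"wy": 0,"wz": 0,"hand": 0},
    {"tx": 0,"ty": 0,"tz": 1,"wx": 0,"wy": 0,"wz": 0,"hand": 0},
    {"tx": 0,"ty": 0,"tz": 1,"wx": 0,"wy": 0,"wz": 0,"hand": 0},
    {"tx": 0,"ty": 0,"tz": 1,"wx": 0,"wy": 0,"wz": 0,"hand": 0},
    {"tx": 0,"ty": 0,"tz": 0.7,"wx": 0,"wy": 0,"wz": 0,"hand": 0},
    {"tx": 0,"ty": 0,"tz": 0.7,"wx": 0,"wy": 0,"wz": 0,"hand": 0},
    {"tx": 0,"ty": 0,"tz": 0.6,"wx": 0,"wy": 0,"wz": 0,"hand": 0},
    {"tx": 0,"ty": 0,"tz": 0.5,"wx": 0,"wy": 0,"wz": 0,"hand": 0},
    {"tx": 0,"ty": 0,"tz": 0.4,"wx": 0,"wy": 0,"wz": 0,"hand": 0},
    {"tx": 0,"ty": 0,"tz": 0.4,"wx": 0,"wy": 0,"wz": 0,"hand": 0}
  ]
}}

```text
time_s: 21.55
ee_pos: [595.7, 166.1, 86.9]
eef_rot: [-3.131, 0.227, -0.004]
ft_force: [-14.7, -0.7, 34.7]
width: 0.3
```

At the stop again (z 86.9, 35 N). Back up.

{"fn": "servo_tool", "kwargs": {
  "motion": [
    {"tx": 0,"ty": 0,"tz": -1,"wx": 0,"wy": 0,"wz": 0,"hand": 0},
    {"tx": 0,"ty": 0,"tz": -2,"wx": 0,"wy": 0,"wz": 0,"hand": 0},
    {"tx": 0,"ty": 0,"tz": -2,"wx": 0,"wy": 0,"wz": 0,"hand": 0},
    {"tx": 0,"ty": 0,"tz": -2,"wx": 0,"wy": 0,"wz": 0,"hand": 0},
    {"tx": 0,"ty": 0,"tz": -2,"wx": 0,"wy": 0,"wz": 0,"hand": 0},
    {"tx": 0,"ty": 0,"tz": -1,"wx": 0,"wy": 0,"wz": 0,"hand": 0},
    {"tx": 0,"ty": 0,"tz": 0,"wx": 0,"wy": 0,"wz": 0,"hand": 0},
    {"tx": 0,"ty": 0,"tz": 0,"wx": 0,"wy": 0,"wz": 0,"hand": 0}
  ]
}}

```text
time_s: 22.55
ee_pos: [594.5, 166.3, 188.5]
eef_rot: [-3.13, 0.227, -0.0]
ft_force: [-0.1, 0.0, 0.0]
width: 0.4
```

```bash
python3 - <<'E'
from h import *
goto([594,163,190],-8.5)
s=r.get_image("top");save(s["frame"],"t8.png",(220,160,420,310),4)
E
```

```text
t 22.55 pos [594.5 166.3 188.5] th -8.3 z [ 0.     0.003 -1.   ] F [-0.1  0.   0. ] w 0.4 q6 0.22
d cm [ 0.    0.33 -0.15] norm 0.36
w [-0.003  0.     0.003]
```

View pics/t8.png

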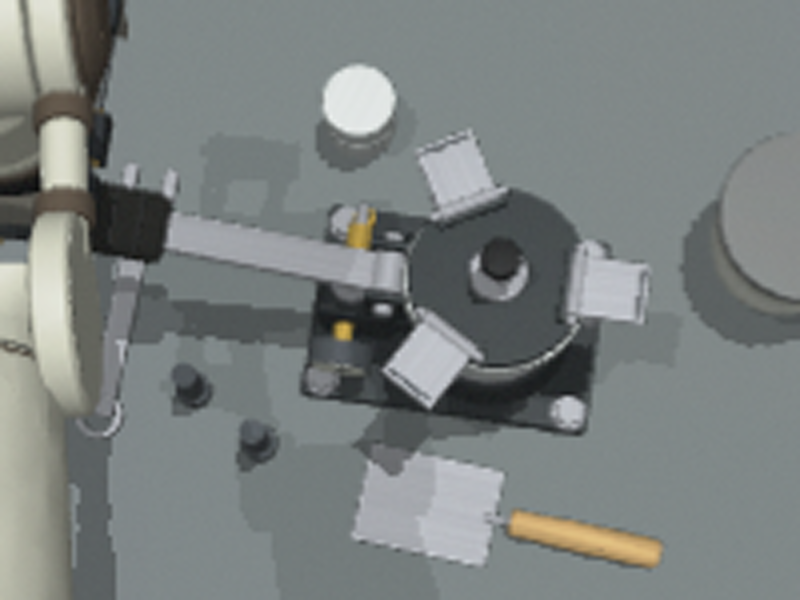

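The lever is up, and the knob has sunk a little further, to (501,259). Stroke 4.

{"fn": "servo_tool", "kwargs": {
  "motion": [
    {"tx": 0,"ty": 0.2,"tz": 0.4,"wx": 0,"wy": 0,"wz": 0,"hand": 0},
    {"tx": 0,"ty": 0,"tz": 1,"wx": 0,"wy": 0,"wz": 0,"hand": 0},
    {"tx": 0,"ty": 0,"tz": 1,"wx": 0,"wy": 0,"wz": 0,"hand": 0},
    {"tx": 0,"ty": 0,"tz": 1,"wx": 0,"wy": 0,"wz": 0,"hand": 0},
    {"tx": 0,"ty": 0,"tz": 1,"wx": 0,"wy": 0,"wz": 0,"hand": 0},
    {"tx": 0,"ty": 0,"tz": 1,"wx": 0,"wy": 0,"wz": 0,"hand": 0},
    {"tx": 0,"ty": 0,"tz": 1,"wx": 0,"wy": 0,"wz": 0,"hand": 0},
    {"tx": 0,"ty": 0,"tz": 1,"wx": 0,"wy": 0,"wz": 0,"hand": 0},
    {"tx": 0,"ty": 0,"tz": 0.7,"wx": 0,"wy": 0,"wz": 0,"hand": 0},
    {"tx": 0,"ty": 0,"tz": 0.7,"wx": 0,"wy": 0,"wz": 0,"hand": 0},
    {"tx": 0,"ty": 0,"tz": 0.6,"wx": 0,"wy": 0,"wz": 0,"hand": 0},
    {"tx": 0,"ty": 0,"tz": 0.5,"wx": 0,"wy": 0,"wz": 0,"hand": 0},
    {"tx": 0,"ty": 0,"tz": 0.4,"wx": 0,"wy": 0,"wz": 0,"hand": 0},
    {"tx": 0,"ty": 0,"tz": 0.4,"wx": 0,"wy": 0,"wz": 0,"hand": 0}
  ]
}}

```text
time_s: 24.35
ee_pos: [595.4, 166.1, 86.9]
eef_rot: [-3.132, 0.222, -0.003]
ft_force: [-14.6, -0.7, 34.9]
width: 0.5
```

{"fn": "servo_tool", "kwargs": {
  "motion": [
    {"tx": 0,"ty": 0,"tz": -1,"wx": 0,"wy": 0,"wz": 0,"hand": 0},
    {"tx": 0,"ty": 0,"tz": -2,"wx": 0,"wy": 0,"wz": 0,"hand": 0},
    {"tx": 0,"ty": 0,"tz": -2,"wx": 0,"wy": 0,"wz": 0,"hand": 0},
    {"tx": 0,"ty": 0,"tz": -2,"wx": 0,"wy": 0,"wz": 0,"hand": 0},
    {"tx": 0,"ty": 0,"tz": -2,"wx": 0,"wy": 0,"wz": 0,"hand": 0},
    {"tx": 0,"ty": 0,"tz": -2,"wx": 0,"wy": 0,"wz": 0,"hand": 0},
    {"tx": 0,"ty": 0,"tz": -3,"wx": 0,"wy": 0,"wz": 0,"hand": 0},
    {"tx": 0,"ty": 0,"tz": -3,"wx": 0,"wy": 0,"wz": 0,"hand": 0},
    {"tx": 0,"ty": 0,"tz": 0,"wx": 0,"wy": 0,"wz": 0,"hand": 0}
  ]
}}

```text
time_s: 25.48
ee_pos: [593.6, 165.6, 259.8]
eef_rot: [-3.131, 0.224, 0.005]
ft_force: [0.0, 0.0, 0.2]
width: 0.7
```

```bash
python3 - <<'E'
from h import *
st()
t=r.get_image("top");save(t["frame"],"t9.png",(220,160,420,310),4)
s=r.get_image("side");save(s["frame"],"s9.png",(220,160,420,310),4)
for z in (238,202): print(z,[(proj(d,[557.5,-77.5,z-7])-[220,160])*4+1.5 for d in(t,s)])
E
```

```text
t 25.48 pos [593.6 165.6 259.8] th -8.2 z [-0.003  0.003 -1.   ] F [0.  0.  0.2] w 0.7 q6 0.22
238 [array([500.44591505, 249.21078377]), array([414.48136985, 196.32512974])]
202 [array([497.95400151, 263.01976336]), array([414.7050662, 237.6887977])]
```

View pics/s9.png

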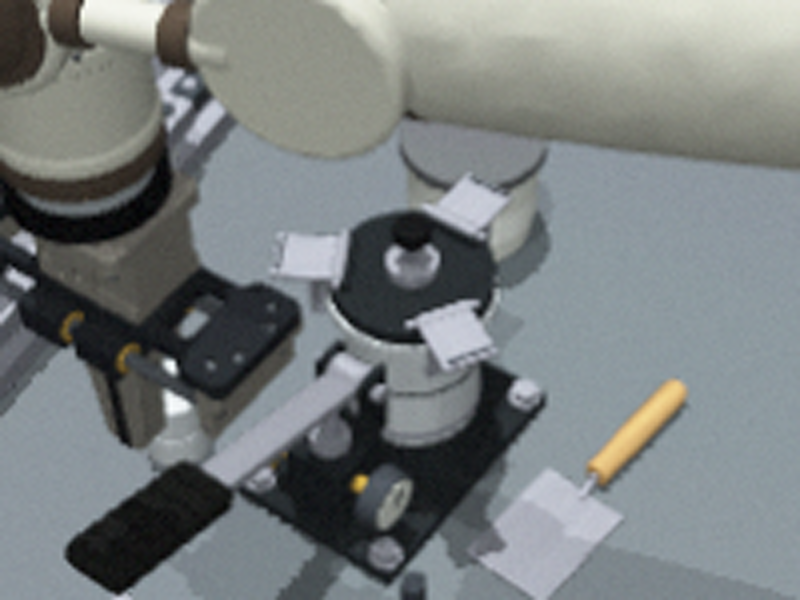

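View pics/t9.png

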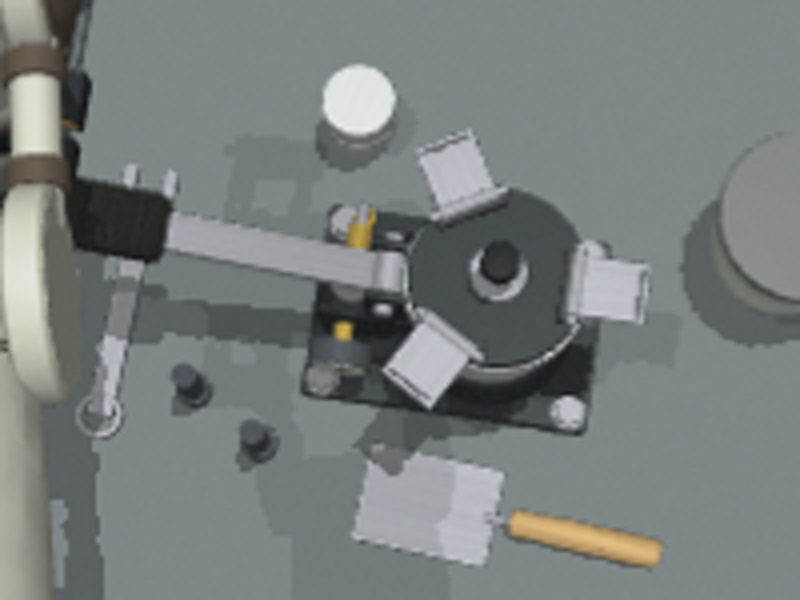

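The side view shows the knob down from about (411,192) to (411,235), a 43 px drop against 41 expected for 36 mm. The lever is up, all catches lie level, the tools haven't moved, and the gripper is clear. I'll hand it in.

```bash
python3 -c "
from rig import r
print(r.finish_job())"
```

```text
the job is handed in; nothing more can be done
None
```

I pressed all three lid catches home (b, then c, then a) with the shut fingers. I then gave the lever exactly four full strokes and handed the job in at about 25.6 s.

- **Catches:** all three lie level in the last side and top pictures.
- **Strokes:** each one went down to the stop, at 87 mm with 29–35 N vertical force. Between strokes I lifted clear of the grip, and the pictures showed the lever back up every time.
- **Follower rod:** the knob sank about 43 px in the enlarged side picture, against 41 px expected for four strokes (36 mm). I never touched it.
- **Surroundings:** the pictures show no change in the tools and parts around the pump. At the end the arm stood clear above the grip with no force on it.
- **Disagreement:** the top and wrist cameras put the lid's centre about 4 mm apart. I used a point between the two, which was close enough for the catches.

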